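# Arm the vial pusher at its guarded switch

### The arm

A 6-joint arm with a two-finger parallel gripper is mounted at the origin on the work surface. World frame = base frame: x ahead of the robot, y to its left, z up, the work surface at z = 0. Lengths are in m, angles in rad, forces in N, time in s.
With the tool pointing down it reaches from about 0.25 to 0.775 m from the base axis. Payload 8.9 kg.
Tool frame: the origin (TCP) lies between the finger pads; the fingertips stand 11 mm ahead of it and the grasp point (between the pads) lies 8 mm behind it; z points along the fingers, y is the line along which they close (so a half turn about z gives the same grasp; the last joint's range is limited). The gripper opens to 85 mm and grips with 20 to 120 N. Pads are 22 mm wide; open, the fingers measure 114 mm over their backs; the gripper's body (76 mm by 85 mm) begins 54 mm behind the grasp point. The pads swing forward as they close: fully open they stand 13 mm farther back than shut.
Start: joints at [1.031, 0.291, -0.153, 1.127, 0, 1.431], TCP at [0.205, 0.483, 0.242] pointing down, gripper open.
Joint ranges: [-2.52, 2.52], [-0.91, 1.74], [-1.3, 1.37], [-1.96, 2.02], [-1.52, 1.47], [-3.14, 3.14]. Speed limits (rad/s): [2.22, 2.22, 2.79, 3.14, 3.14, 3.14].

### API

Orientations are given as a unit quaternion [w, x, y, z].
In Python, from station import env gives the robot as it stands.
- The arm moves only by the tool move_arm, never from a script. Its argument "motion" is a list of rows, each an object of numbers: "dx", "dy", "dz": the shift along the tool's x, y, z in m; "rx", "ry", "rz": the turn, a rotation vector about the tool's x, y, z in rad. In form: [{"dx": .., "dy": .., "dz": .., "rx": .., "ry": .., "rz": ..}, ...]. A call has 1 to 10 rows; each row is the pose to reach, as a shift and turn from the pose commanded when the call began, along the tool's axes at that moment; what a row does not reach only later rows make up. A row lasts 1/8 s, in which the tool goes at most 62.5 mm and 10.7 degrees, less where a joint would pass 70% of its speed; a pose out of reach is approached as far as the arm can. A call with a gripper value outside its range is refused whole. "hand" is the gripper command: -1 is shut, 1 is fully open, values between are in proportion, set as the call begins (left out, the last holds). The fingers move at their own pace and stop on an object; the grip force is fixed at half the most. Time passes only in rows, so rows that repeat a pose let the fingers close. It gives the time, the measured TCP pose, the force, the opening and the grip force at its end, in the units of the state.
- env.sense(): the state, without advancing time (a new reading comes with each control period).
- env.camera(name): name is "scene" or "top" or "wrist"; returns a dict with "image" (384x512x3 uint8, red, green, blue), "depth" (384x512 float32, m along the optical axis (not along the pixel's ray), 0 where there is no reading), "K" (3x3 intrinsics, pixels), "position" and "rotation" of the camera in the world. Camera axes: x right, y down, z forward; pixel columns grow to the right and rows downward; lengths in m; the calibration is good to about 2 mm. A picture is of the moment at which its call begins.
- env.sign_off(): hands the job in; it is judged then, once.
Trained networks look in the newest picture that a camera, given by its name, has taken for a name from the list of things; names that differ only in an ending like _2 or _b are one class to them, and where a whole thing is asked for, a point or a joint stands for the part that bears it (a point fixed in the world has none). Each returns a list of dicts, best first, with "confidence" (0 to 1); they miss things now and then, are a little off and sometimes report something else, mostly with a low value. They report only what shows in the picture. A call takes as long as a camera call.
- env.find_in(camera, label): "box" ([left, top, right, bottom] in pixels, round what is visible of it).
- env.tip_of(camera, label): "at" ([column, row] in pixels: a listed point, or the origin of a listed thing).
The state is a dict: "clock": time; "joint_positions": joint angles; "joint_vel": joint speeds; "joint_efforts": joint torques, N m; "position": TCP position; "tcp_rot": TCP orientation; "wrist_force": force on the tool from outside, world axes, zero at the start; "wrist_torque": the same for the moment, N m; "grip_width": opening from 0.0 (shut) to 1.0 (fully open); "grip_force": force on a finger pad.
Only numpy, scipy, OpenCV 4.12 (cv2) and the standard library are available. Lean on these libraries where they do the work, as an engineer would, in place of code of your own. Each camera call takes 0.05 s, during which the arm holds its last target. There are 200 camera calls.

### The job

Switch on the tray line at its console: with a fingertip lift back the hinged guard in the middle of the console by its front lip, flip the toggle beneath it all the way over, away from you, while the guard is up, and then tip or let the guard drop fully shut over it. Touch only: do not pinch the guard or press hard on it, and do not pick anything up. Leave the plain toggle and the push button at the side as they are, and leave the vials, the bottle and the pusher plate where they stand.

Things in the scene. Friction and masses are not known exactly. Their poses are not given: they have to be found in the camera images.
- console: Fixed steel console, 170 (x) x 280 (y) x 80 mm high; origin at the centre of its underside, own x away from the operator (front faces -x, roughly the robot), y left, z up. Top's front edge at x = -85 mm. On top: middle, the guard over the main toggle; right, a plain toggle and a push button; left, two vials.
- guard (a joint): Hinge of the guard flap, rad: 0 = shut, grows as the front edge lifts. Flap 76 mm wide (console y), 100 mm from hinge to free edge, 3 mm thick: clear plastic, front 33 mm dark steel lip. Shut, it rises 0.15 rad to the front. About 80 g (0.5 N lifts it), no catch: beyond 1.5 rad it tips back and rests at its stop, 1.85; below 1.4 it falls shut. Takes at most 25 N of finger force.
- guard_hinge (a point): Mid point of the hinge axis (along console y), at console (-15, 0, 112) mm, 32 mm above the top. Posts 6 mm thick, 38 mm tall at y = +-46 mm. Under the flap's sides run two cheeks 20 mm deep, 70 mm apart, ending 28 mm short of the free edge; the front below the lip is open.
- guard_lip (a point): Middle of the guard's free front edge. Shut: console (-114, 0, 127) mm, 29 mm out in front of the console's front face. A finger tilted about 30 deg, pointing down and away from the operator, gets under it from the front; follow its arc, as pushing level into it jams. Fully back: console (27, 0, 203) mm; a finger set down behind it and drawn towards the operator tips it shut.
- toggle (a joint): Main toggle under the guard, rad: 0 = off, leaning 0.45 rad towards the operator (console -x); 0.9 = on, leaning 0.45 rad away, at its stop. Pivot at console (-50, 0, 82) mm, axis along console y. Stays where it is left (1 to 2 N at the tip moves it), does not snap over by itself.
- toggle_tip (a point): Centre of the ball (11 mm diameter) on the end of the main toggle's lever, 26 mm from its pivot; lever rod 7 mm thick. The guard never touches the lever, in either position.
- side_toggle (a joint): The plain, unguarded toggle on the console's right, same lever as the main one, pivot at console (-50, -105, 82) mm; 0 = off. To be left alone.
- side_button (a joint): Push button behind the plain toggle, at console (35, -105) mm; 0 = up, 0.006 m = pressed. To be left alone.
- vial1: Loose stoppered glass vial, 24 mm diameter, 49 mm tall with a flat cap, standing on the console top, left of the guard; origin at the centre of its underside. To be left standing.
- vial2: Loose stoppered glass vial, 24 mm diameter, 49 mm tall with a flat cap, standing on the console top, left of and behind the guard; origin at the centre of its underside. To be left standing.
- vial3: Loose stoppered glass vial, 24 mm diameter, 49 mm tall with a flat cap, standing on the table in front of the console; origin at the centre of its underside. To be left standing.
- vial4: Loose stoppered glass vial, 24 mm diameter, 49 mm tall with a flat cap, standing on the table in front of the console; origin at the centre of its underside. To be left standing.
- bottle: Loose closed bottle, 60 mm diameter, 160 mm tall, standing on the table at the left; origin at the centre of its underside. To be left standing.
- pusher: Loose flat stainless vial pusher, about 160 x 220 mm, lying on the table at the right; origin on its underside. To be left alone.

How it is judged:
On the way, in this order (a step that is already met when the one before it is completed fails the run):
1. the guard is lifted (value of joint guard above 0.35 rad and value of joint toggle below 0.6 rad), for 0.1 s.
2. the toggle is flipped over while the guard is up (value of joint toggle above 0.72 rad and value of joint guard above 0.25 rad), for 0.1 s.
At the end, for the whole second after the job is handed in: The guard is down within 0.05 rad of shut, the main toggle is past 0.72 of its 0.9 rad, the plain toggle is off (below 0.15 rad), the button is up, and every loose thing stands upright within 20 mm of where it was (value of joint guard below 0.05 rad and value of joint toggle above 0.72 rad and value of joint side_toggle below 0.15 rad and value of joint side_button below 0.002 m and distance of each of vial1, vial2, vial3, vial4, bottle, pusher from where it was at the start of the episode below 0.02 m and angle between each of vial1, vial2, vial3, vial4, bottle, pusher's own z axis and vertical below 0.2 rad); the robot touches nothing.
It fails at once if the guard is pinched or pressed hard (over 25 N of finger force) (contact force between the fingers and guard above 25 N).
It fails at once if the plain toggle or the push button is operated (value of joint side_toggle above 0.3 rad or value of joint side_button above 0.003 m).
It fails at once if a loose thing is moved, lifted or tipped over (distance of any of vial1, vial2, vial3, vial4, bottle, pusher from where it was at the start of the episode above 0.025 m or angle between any of vial1, vial2, vial3, vial4, bottle, pusher's own z axis and vertical above 0.35 rad).
It also fails if it takes over 48 s, if anything falls off the work surface, if the arm or the gripper's body presses on something with over 40 N, if the wrist force passes 120 N, or if a joint passes its speed limit or range.

## Working session

There is one attempt and no reset: what is moved stays moved. The work goes in short steps, Python scripts to look and compute and a tool call to move; the robot and the scene stay as the last step left them, time stands still between calls to the robot, and variables do not carry over. Pictures are saved under pics/ and viewed, at most 10 in all, crops included, and the job is handed in when it is done.

Besides the shell and the picture viewer there is one more tool, called after "Emit:" as name(argument=value, ...) on one line, values as JSON. move_arm: Moves the arm, as the interface text tells. Its arguments: {"type":"object","properties":{"motion":{"type":"array","items":{"type":"object","properties":{"dx":{"type":"number"},"dy":{"type":"number"},"dz":{"type":"number"},"rx":{"type":"number"},"ry":{"type":"number"},"rz":{"type":"number"}}}},"hand":{"type":"number"}},"required":["motion"]}

```bash
mkdir -p pics; ls
cat > h.py <<'E'
import numpy as np, cv2
from station import env
def shot(n,f=None):
    c=env.camera(n)
    if f: cv2.imwrite('pics/'+f,c['image'][:,:,::-1])
    return c
def world(c,u,v,z=None):
    K=c['K'];R=np.array(c['rotation']);p=np.array(c['position'])
    d=R@np.array([(u-K[0][2])/K[0][0],(v-K[1][2])/K[1][1],1])
    if z is None:
        D=c['depth'][int(round(v)),int(round(u))]
        return p+d*D
    return p+d*(z-p[2])/d[2]
E
python3 - <<'E'
from h import *
s=env.sense();print(s)
for n in('scene','top'):
    c=shot(n,n+'0.png');print(n,np.array(c['position']).round(3),np.array(c['rotation']).round(3).tolist(),c['K'][0][0])
    for l in['console','guard_hinge','guard_lip','toggle_tip','vial1','bottle','pusher','side_button','side_toggle']:
        print(l,[(np.round(d['at']).tolist(),round(d['confidence'],2),world(c,*d['at']).round(3).tolist()) for d in env.tip_of(n,l)[:4]] if l not in('side_button','side_toggle') else [(np.round(d['box']).tolist(),round(d['confidence'],2)) for d in env.find_in(n,l)[:3]])
E
```

```text
pics
{'clock': 0.0, 'joint_positions': array([ 1.03065944e+00,  2.91268120e-01, -1.54136068e-01,  1.12671880e+00,
       -2.48466126e-05,  1.43150518e+00]), 'joint_vel': array([-1.10550796e-03, -9.15706578e-04,  5.40234750e-05,  3.60834943e-04,
        6.82579521e-04,  2.57359179e-04]), 'joint_efforts': array([-8.78925562e-05, -5.37139785e+01,  3.31374407e+01,  1.54032349e-02,
        4.79787695e-05,  2.85738861e-05]), 'position': array([0.20462525, 0.48300444, 0.24173499]), 'tcp_rot': array([-2.09319974e-04,  1.99083704e-01,  9.79982264e-01, -6.29560753e-04]), 'wrist_force': array([ 0.14411884,  0.71752238, -0.63093722]), 'wrist_torque': array([ 0.02956622, -0.02858283, -0.05228976]), 'grip_force': 0.0, 'grip_width': 1.0036848897963064}
scene [1.48  0.114 1.047] [-0.261, 0.604, 0.695, -0.29] 382.7117501855452Traceback (most recent call last):
  File "<stdin>", line 6, in <module>
  File "h.py", line 9, in world
    d=R@np.array([(u-K[0][2])/K[0][0],(v-K[1][2])/K[1][1],1])
      ~^~~~~~~~~~~~~~~~~~~~~~~~~~~~~~~~~~~~~~~~~~~~~~~~~~~~~~
ValueError: matmul: Input operand 1 has a mismatch in its core dimension 0, with gufunc signature (n?,k),(k,m?)->(n?,m?) (size 3 is different from 4)
```

Rotation is a quaternion.

```bash
sed -i "s/R=np.array(c\['rotation'\])/R=Rot(c['rotation'])/; 2a from scipy.spatial.transform import Rotation\ndef Rot(q): return Rotation.from_quat(np.roll(q,-1)).as_matrix()" h.py
python3 - <<'E'
from h import *
for n in('scene','top'):
    c=shot(n,n+'0.png');print(n,np.array(c['position']).round(3),Rot(c['rotation']).round(2).tolist())
    for l in['console','guard_hinge','guard_lip','toggle_tip','vial1','bottle','pusher','side_button','side_toggle']:
        print(l,[(np.round(d['at']).tolist(),round(d['confidence'],2),world(c,*d['at']).round(3).tolist()) for d in env.tip_of(n,l)[:4]] if l not in('side_button','side_toggle') else [(np.round(d['box']).tolist(),round(d['confidence'],2)) for d in env.find_in(n,l)[:3]])
E
```

```text
scene [1.48  0.114 1.047] [[-0.13, 0.69, -0.71], [0.99, 0.1, -0.09], [0.01, -0.72, -0.7]]
console [([260.0, 222.0], 0.87, [0.652, 0.027, 0.086])]
guard_hinge [([260.0, 200.0], 0.56, [0.585, 0.019, 0.117])]
guard_lip [([257.0, 180.0], 0.86, [0.501, -0.005, 0.129])]
toggle_tip []
vial1 [([287.0, 221.0], 0.64, [0.64, 0.116, 0.091]), ([292.0, 203.0], 0.6, [0.559, 0.127, 0.093]), ([211.0, 178.0], 0.47, [0.376, -0.208, -0.001])]
bottle [([382.0, 203.0], 0.74, [0.445, 0.458, 0.029])]
pusher [([120.0, 176.0], 0.58, [0.425, -0.566, 0.005])]
side_button [([87.0, 158.0, 142.0, 195.0], 0.59), ([228.0, 215.0, 236.0, 224.0], 0.48)]
side_toggle []
top [ 0.404 -0.019  1.889] [[-0.03, -1.0, 0.08], [-1.0, 0.03, -0.0], [-0.0, -0.08, -1.0]]
console [([248.0, 188.0], 0.68, [0.58, 0.029, 0.11])]
guard_hinge [([253.0, 190.0], 0.76, [0.571, 0.012, 0.114]), ([245.0, 188.0], 0.55, [0.576, 0.041, 0.123])]
guard_lip [([263.0, 214.0], 0.78, [0.488, -0.021, 0.0])]
toggle_tip [([224.0, 174.0], 0.65, [0.632, 0.115, 0.132])]
vial1 [([314.0, 236.0], 0.62, [0.397, -0.211, 0.039]), ([221.0, 198.0], 0.58, [0.545, 0.128, 0.123]), ([227.0, 176.0], 0.57, [0.625, 0.104, 0.131]), ([194.0, 241.0], 0.35, [0.392, 0.242, 0.032])]
bottle [([138.0, 236.0], 0.76, [0.415, 0.438, 0.104])]
pusher [([408.0, 228.0], 0.97, [0.419, -0.58, 0.004])]
side_button []
side_toggle []
```

View pics/scene0.png

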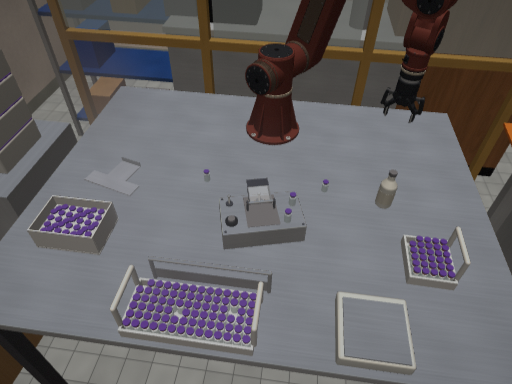

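View pics/top0.png

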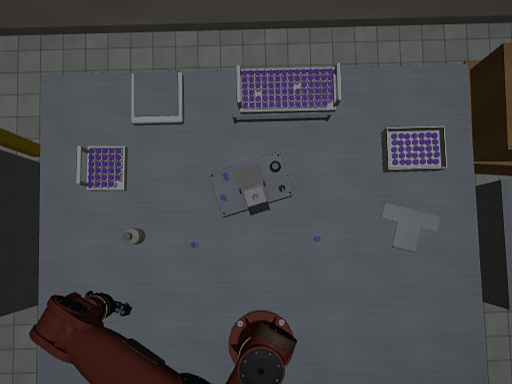

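The console sits near pixel (250,185) in the top view, turned about 15°, with the dark lip at about (259,209). Two vials stand on it at (225,176) and (223,198), and two more on the table at (194,245) and (317,239). The bottle is at (132,236). I'll fit the console pose from depth.

```bash
cat > fit.py <<'E'
from h import *
from scipy.optimize import minimize
def pts(c):
    K=c['K'];v,u=np.mgrid[0:384,0:512];D=c['depth']
    P=np.stack([(u-K[0][2])/K[0][0]*D,(v-K[1][2])/K[1][1]*D,D],-1)
    return P@Rot(c['rotation']).T+np.array(c['position'])
E
python3 - <<'E'
from fit import *
for n in('top','scene'):
    c=shot(n);P=pts(c);m=(c['depth']>0)&(abs(P[...,0]-.58)<.2)&(abs(P[...,1]-.03)<.25)
    top=P[m&(P[...,2]>.06)&(P[...,2]<.095)];hi=P[m&(P[...,2]>.1)]
    print(n,len(top),np.median(top[:,2]),'table z',np.median(P[m&(P[...,2]<.04)][:,2]))
    r=cv2.minAreaRect(top[:,:2].astype(np.float32)*1000);print(r,cv2.boxPoints(r).round().tolist())
    img=cv2.resize(c['image'][120:260,190:330] if n=='top' else c['image'][160:260,195:325],None,fx=5,fy=5,interpolation=cv2.INTER_CUBIC)
    cv2.imwrite(f'pics/{n}crop.png',img[:600,:800,::-1])
E
```

```text
top 2780 0.08137742268395243 table z 0.0010234976445540056
((600.4215087890625, 21.404800415039062), (171.76177978515625, 280.15850830078125), 15.829061508178711) [[480.0, 133.0], [556.0, -137.0], [721.0, -90.0], [645.0, 180.0]]
scene 2850 0.0808702603984085 table z 0.0009632684586089457
((599.7351684570312, 23.635513305664062), (175.39419555664062, 280.6684875488281), 15.494736671447754) [[478.0, 135.0], [553.0, -135.0], [722.0, -88.0], [647.0, 182.0]]
```

View pics/topcrop.png

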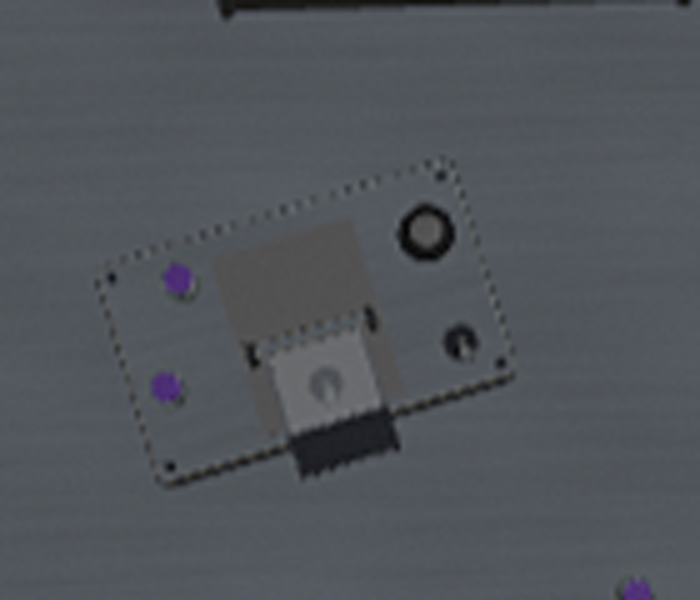

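View pics/scenecrop.png

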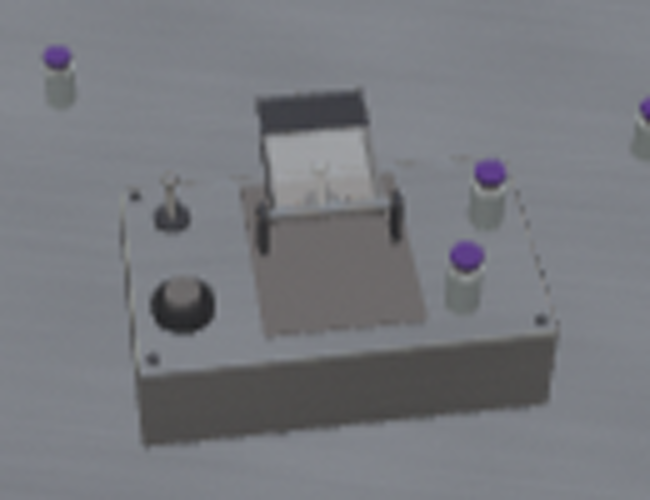

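```bash
cat > plan.py <<'E'
from h import *
PSI=np.radians(15.65); O=np.array([.600,.0225,0.])
a=np.array([np.cos(PSI),np.sin(PSI),0]);up=np.array([0,0,1.]);C=np.stack([a,np.cross(up,a),up],1)
def tool(t):
    x=-a*np.cos(t)-up*np.sin(t);z=a*np.sin(t)-up*np.cos(t);return np.stack([x,np.cross(z,x),z],1)
def tcp(c,t,side=1):  # c: console mm of tip corner (side 1 away corner, -1 operator corner)
    R=tool(t);return O+C@(np.array(c)/1e3)-.011*R[:,2]+side*.011*R[:,0],R
def rows(wps):
    s=env.sense();R0=Rot(s['tcp_rot']);p0=np.array(s['position'])
    for w in wps:
        p,R=tcp(*w);d=R0.T@(p-p0)*1e3;r=Rotation.from_matrix(R0.T@R).as_rotvec()
        print(w,'d',d.round(1).tolist(),'r',r.round(3).tolist(),'world',p.round(3).tolist())
def where(side=1):
    s=env.sense();R=Rot(s['tcp_rot']);c=s['position']+.011*R[:,2]-side*.011*R[:,0]
    print('t',s['clock'],'corner',(C.T@(c-O)*1e3).round(1),'tilt',np.arcsin(a@R[:,2]).round(3),'F',(C.T@s['wrist_force']).round(1),'grip',round(s['grip_width'],3))
E
python3 -c "
from plan import *
where();rows([((-190,0,180),.6,1)])"
```

```text
t 1.2 corner [-247.6  543.6  231.3] tilt -0.0 F [ 0.4  0.5 -0.7] grip 0.999
((-190, 0, 180), 0.6, 1) d [-383.3, -398.3, 59.4] r [-0.202, -0.577, -0.653] world [0.402, -0.033, 0.183]
```

Emit:
move_arm(hand=-1, motion=[{"dx":-0.05,"dy":-0.05,"dz":0,"rx":-0.03,"ry":-0.09,"rz":-0.1},{"dx":-0.1,"dy":-0.1,"dz":0,"rx":-0.06,"ry":-0.17,"rz":-0.19},{"dx":-0.15,"dy":-0.155,"dz":0,"rx":-0.08,"ry":-0.23,"rz":-0.26},{"dx":-0.2,"dy":-0.205,"dz":0,"rx":-0.1,"ry":-0.29,"rz":-0.33},{"dx":-0.25,"dy":-0.26,"dz":0.01,"rx":-0.13,"ry":-0.37,"rz":-0.42},{"dx":-0.3,"dy":-0.31,"dz":0.025,"rx":-0.16,"ry":-0.45,"rz":-0.51},{"dx":-0.34,"dy":-0.355,"dz":0.04,"rx":-0.18,"ry":-0.52,"rz":-0.59},{"dx":-0.383,"dy":-0.398,"dz":0.059,"rx":-0.202,"ry":-0.577,"rz":-0.653},{"dx":-0.383,"dy":-0.398,"dz":0.059,"rx":-0.202,"ry":-0.577,"rz":-0.653},{"dx":-0.383,"dy":-0.398,"dz":0.059,"rx":-0.202,"ry":-0.577,"rz":-0.653}])

```text
clock: 2.45
position: [0.3901, 0.0039, 0.1918]
tcp_rot: [0.292, -0.13, 0.947, 0.04]
wrist_force: [1.7, 0.0, 0.5]
grip_width: -0.001
grip_force: 0.0
```

```bash
python3 -c "
from plan import *
where();rows([((-145,0,103),.6,1)])
c=shot('wrist','w1.png');print(c['position'],Rot(c['rotation']).round(2).tolist())
for l in ('guard_lip','guard_hinge','toggle_tip'):
  for d in env.tip_of('wrist',l)[:2]:
    z=dict(guard_lip=.127,guard_hinge=.112,toggle_tip=.105)[l]
    print(l,d['confidence'],np.round(d['at']),(C.T@(world(c,*d['at'],z)-O)*1e3).round(1),(C.T@(world(c,*d['at'])-O)*1e3).round(1))
"
```

```text
t 2.45 corner [-191.9   38.7  188.9] tilt 0.598 F [ 1.6 -0.5  0.5] grip -0.001
((-145, 0, 103), 0.6, 1) d [9.6, -38.7, 97.4] r [-0.0, -0.002, -0.001] world [0.446, -0.021, 0.106]
[ 0.26672294 -0.03123819  0.26407179] [[-0.27, 0.63, 0.73], [0.96, 0.18, 0.2], [-0.0, 0.76, -0.65]]
guard_lip 0.57 [209. 237.] [-115.7   -0.3  127. ] [-42.1 -13.2  81.1]
guard_hinge 0.61 [219. 270.] [-18.6  -1.4 112. ] [-239.    26.1  217.8]
toggle_tip 0.51 [216. 247.] [-59.7  -0.8 105. ] [-96.2   4.3 126. ]
```

View pics/w1.png

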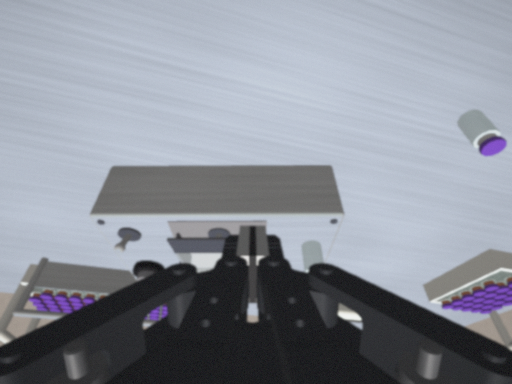

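The wrist view shows the lip at (209,240) and the closed fingertips at (253,228). The networks agree with the fitted console pose to within 2 mm. Next is the pre-contact pose.

Emit:
move_arm(motion=[{"dx":0,"dy":-0.039,"dz":0.02},{"dx":0.0,"dy":-0.039,"dz":0.05},{"dx":0.0096,"dy":-0.0387,"dz":0.08},{"dx":0.0096,"dy":-0.0387,"dz":0.0974},{"dx":0.0096,"dy":-0.0387,"dz":0.0974},{"dx":0.0096,"dy":-0.0387,"dz":0.0974}])

```text
$.motion[0]: bad value
```

```bash
python3 -c "
from plan import *
where();print(abs(env.sense()['joint_vel']).max())
c=shot('scene','s2.png');i=c['image'][130:240,200:330];cv2.imwrite('pics/s2.png',cv2.resize(i,None,fx=5,fy=5)[:,:,::-1])
def lift(t):
    u=np.array([-np.sin(t),np.cos(t)]);W=[((-110,0,110),t,1)]
    for th in np.radians([15,25,35,45,55,65,75,85,93,100]):
        E=np.array([-15,112])+100*np.array([-np.cos(th),np.sin(th)])
        if th<np.pi/2-t: p=E-14*u
        else: p=np.array([-15,112])+86*np.array([-np.cos(th),np.sin(th)])
        W.append(((round(p[0]),0,round(p[1])),t,1))
    return W
rows(lift(.6))
"
```

```text
t 2.65 corner [-192.3   38.6  188. ] tilt 0.594 F [ 0.1  0.4 -0.8] grip 0.0
0.08636917187284013
((-110, 0, 110), 0.6, 1) d [-24.5, -40.1, 110.7] r [0.001, -0.006, -0.005] world [0.479, -0.011, 0.113]
((-104, 0, 126), 0.6, 1) d [-38.4, -40.0, 100.8] r [0.001, -0.006, -0.005] world [0.485, -0.01, 0.129]
((-98, 0, 143), 0.6, 1) d [-52.9, -40.0, 90.1] r [0.001, -0.006, -0.005] world [0.491, -0.008, 0.146]
((-89, 0, 158), 0.6, 1) d [-68.7, -39.9, 82.7] r [0.001, -0.006, -0.005] world [0.5, -0.006, 0.161]
((-78, 0, 171), 0.6, 1) d [-85.1, -39.8, 78.1] r [0.001, -0.006, -0.005] world [0.51, -0.003, 0.174]
((-64, 0, 182), 0.6, 1) d [-102.9, -39.7, 76.8] r [0.001, -0.006, -0.005] world [0.524, 0.001, 0.185]
((-51, 0, 190), 0.6, 1) d [-118.1, -39.6, 77.4] r [0.001, -0.006, -0.005] world [0.536, 0.005, 0.193]
((-37, 0, 195), 0.6, 1) d [-132.5, -39.5, 81.1] r [0.001, -0.006, -0.005] world [0.55, 0.008, 0.198]
((-22, 0, 198), 0.6, 1) d [-146.6, -39.5, 87.0] r [0.001, -0.006, -0.005] world [0.564, 0.012, 0.201]
((-10, 0, 198), 0.6, 1) d [-156.6, -39.4, 93.7] r [0.001, -0.006, -0.005] world [0.576, 0.016, 0.201]
((0, 0, 197), 0.6, 1) d [-164.3, -39.4, 100.2] r [0.001, -0.006, -0.005] world [0.585, 0.018, 0.2]
```

View pics/s2.png

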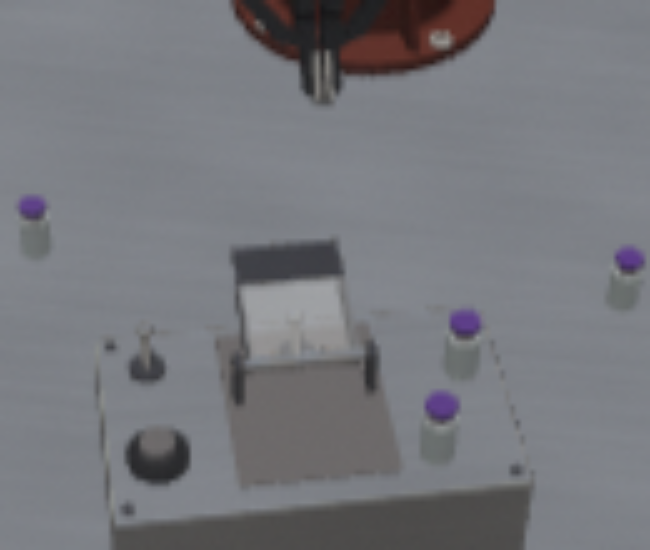

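The move was refused, so I'll include every key this time. The fingertips are at (322,98) in the crop, still in front of and above the lip at (285,255).

Emit:
move_arm(motion=[{"dx":0,"dy":-0.02,"dz":0.02,"rx":0,"ry":-0.006,"rz":-0.005},{"dx":0.0,"dy":-0.039,"dz":0.05,"rx":0,"ry":-0.006,"rz":-0.005},{"dx":0.0096,"dy":-0.0395,"dz":0.08,"rx":0,"ry":-0.006,"rz":-0.005},{"dx":0.0096,"dy":-0.0395,"dz":0.0974,"rx":0,"ry":-0.006,"rz":-0.005},{"dx":0.0096,"dy":-0.0395,"dz":0.0974,"rx":0,"ry":-0.006,"rz":-0.005},{"dx":0.0096,"dy":-0.0395,"dz":0.0974,"rx":0,"ry":-0.006,"rz":-0.005}])

```text
clock: 3.45
position: [0.4453, -0.0188, 0.1058]
tcp_rot: [0.293, -0.133, 0.946, 0.041]
wrist_force: [0.3, -0.5, 0.2]
grip_width: 0.001
grip_force: 0.0
```

```bash
cat >> plan.py <<'E'
def lift(t,ths,s=14):
    u=np.array([-np.sin(t),np.cos(t)]);W=[];H=np.array([-15,112])
    for th in np.radians(ths):
        d=np.array([-np.cos(th),np.sin(th)])
        p=H+100*d-s*u if th<np.pi/2-t else H+(100-s)*d
        W.append(((round(p[0]),0,round(p[1])),t,1))
    return W
E
python3 -c "
from plan import *
where();print(abs(env.sense()['joint_vel']).max())
c=shot('scene')
from fit import pts
P=(pts(c)-O)@C*1e3
m=(abs(P[...,0]+160)<50)&(abs(P[...,1])<25)&(P[...,2]>60)&(P[...,2]<160)
Q=P[m];o=np.argsort(Q[:,2])[:8];print(Q[o].round(0).tolist(),len(Q))
rows([((-110,0,110),.6,1)]+lift(.6,[15,20,25,30,35,40]))
"
```

```text
t 3.45 corner [-144.8    2.1  102.9] tilt 0.601 F [ 0.2 -0.5  0.2] grip 0.001
0.020017526764702812
[[-153.0, 5.0, 100.0], [-151.0, 8.0, 100.0], [-148.0, -3.0, 105.0], [-151.0, 8.0, 105.0], [-158.0, -6.0, 106.0], [-150.0, 4.0, 107.0], [-154.0, 12.0, 107.0], [-151.0, -3.0, 107.0]] 170
((-110, 0, 110), 0.6, 1) d [-32.5, -1.6, 14.1] r [0.002, 0.002, 0.004] world [0.479, -0.011, 0.113]
((-104, 0, 126), 0.6, 1) d [-46.5, -1.6, 4.3] r [0.002, 0.002, 0.004] world [0.485, -0.01, 0.129]
((-101, 0, 135), 0.6, 1) d [-54.1, -1.7, -1.5] r [0.002, 0.002, 0.004] world [0.488, -0.009, 0.138]
((-98, 0, 143), 0.6, 1) d [-61.1, -1.7, -6.4] r [0.002, 0.002, 0.004] world [0.491, -0.008, 0.146]
((-94, 0, 150), 0.6, 1) d [-68.4, -1.7, -9.9] r [0.002, 0.002, 0.004] world [0.495, -0.007, 0.153]
((-89, 0, 158), 0.6, 1) d [-77.0, -1.7, -13.6] r [0.002, 0.002, 0.004] world [0.5, -0.006, 0.161]
((-84, 0, 165), 0.6, 1) d [-85.1, -1.8, -16.6] r [0.002, 0.002, 0.004] world [0.504, -0.004, 0.168]
```

Emit:
move_arm(motion=[{"dx":-0.016,"dy":-0.0016,"dz":0.012,"rx":0,"ry":0,"rz":0},{"dx":-0.0325,"dy":-0.0016,"dz":0.0141,"rx":0,"ry":0,"rz":0},{"dx":-0.0395,"dy":-0.0016,"dz":0.009,"rx":0,"ry":0,"rz":0},{"dx":-0.0465,"dy":-0.0016,"dz":0.0043,"rx":0,"ry":0,"rz":0},{"dx":-0.05,"dy":-0.0016,"dz":0.001,"rx":0,"ry":0,"rz":0},{"dx":-0.054,"dy":-0.0016,"dz":-0.0015,"rx":0,"ry":0,"rz":0},{"dx":-0.0575,"dy":-0.0016,"dz":-0.004,"rx":0,"ry":0,"rz":0},{"dx":-0.061,"dy":-0.0016,"dz":-0.0064,"rx":0,"ry":0,"rz":0},{"dx":-0.061,"dy":-0.0016,"dz":-0.0064,"rx":0,"ry":0,"rz":0}])

```text
clock: 4.62
position: [0.491, -0.009, 0.1452]
tcp_rot: [0.293, -0.131, 0.946, 0.04]
wrist_force: [-0.6, -0.8, 0.1]
grip_width: -0.002
grip_force: 0.2
```

```bash
python3 -c "
from plan import *
where()
c=shot('scene');i=c['image'][130:240,200:330];cv2.imwrite('pics/s3.png',cv2.resize(i,None,fx=4,fy=4)[:,:,::-1])
rows(lift(.6,[35,45,55,65,75,85,93,100,106]))
"
```

```text
t 4.625 corner [-98.2  -0.9 142.4] tilt 0.601 F [-0.8 -0.6  0.1] grip -0.002
((-89, 0, 158), 0.6, 1) d [-16.6, 0.8, -7.8] r [0.001, 0.001, 0.002] world [0.5, -0.006, 0.161]
((-78, 0, 171), 0.6, 1) d [-33.1, 0.8, -12.3] r [0.001, 0.001, 0.002] world [0.51, -0.003, 0.174]
((-64, 0, 182), 0.6, 1) d [-50.8, 0.8, -13.4] r [0.001, 0.001, 0.002] world [0.524, 0.001, 0.185]
((-51, 0, 190), 0.6, 1) d [-66.1, 0.7, -12.7] r [0.001, 0.001, 0.002] world [0.536, 0.005, 0.193]
((-37, 0, 195), 0.6, 1) d [-80.5, 0.7, -8.9] r [0.001, 0.001, 0.002] world [0.55, 0.008, 0.198]
((-22, 0, 198), 0.6, 1) d [-94.5, 0.7, -2.9] r [0.001, 0.001, 0.002] world [0.564, 0.012, 0.201]
((-10, 0, 198), 0.6, 1) d [-104.4, 0.6, 3.9] r [0.001, 0.001, 0.002] world [0.576, 0.016, 0.201]
((0, 0, 197), 0.6, 1) d [-112.1, 0.6, 10.4] r [0.001, 0.001, 0.002] world [0.585, 0.018, 0.2]
((9, 0, 195), 0.6, 1) d [-118.4, 0.6, 17.1] r [0.001, 0.001, 0.002] world [0.594, 0.021, 0.198]
```

View pics/s3.png

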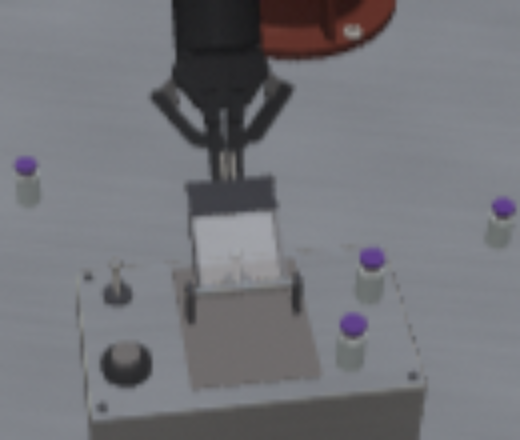

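The lip, at about (230,195) in the crop, is raised and resting on the finger, with low force. Now I'll follow the arc back.

Emit:
move_arm(motion=[{"dx":-0.0166,"dy":0.0008,"dz":-0.0078,"rx":0,"ry":0,"rz":0},{"dx":-0.033,"dy":0.0008,"dz":-0.0123,"rx":0,"ry":0,"rz":0},{"dx":-0.051,"dy":0.0008,"dz":-0.0134,"rx":0,"ry":0,"rz":0},{"dx":-0.066,"dy":0.0008,"dz":-0.0127,"rx":0,"ry":0,"rz":0},{"dx":-0.0805,"dy":0.0008,"dz":-0.009,"rx":0,"ry":0,"rz":0},{"dx":-0.0945,"dy":0.0008,"dz":-0.003,"rx":0,"ry":0,"rz":0},{"dx":-0.1045,"dy":0.0008,"dz":0.004,"rx":0,"ry":0,"rz":0},{"dx":-0.112,"dy":0.0008,"dz":0.0104,"rx":0,"ry":0,"rz":0},{"dx":-0.1165,"dy":0.0008,"dz":0.015,"rx":0,"ry":0,"rz":0},{"dx":-0.1165,"dy":0.0008,"dz":0.015,"rx":0,"ry":0,"rz":0}])

```text
clock: 5.92
position: [0.5911, 0.0204, 0.1979]
tcp_rot: [0.293, -0.131, 0.946, 0.041]
wrist_force: [-0.9, 0.8, -0.3]
grip_width: -0.004
grip_force: 0.0
```

```bash
python3 -c "
from plan import *
where()
c=shot('scene');i=c['image'][130:240,200:330];cv2.imwrite('pics/s4.png',cv2.resize(i,None,fx=4,fy=4)[:,:,::-1])
for d in env.tip_of('scene','guard_lip')[:2]: print(d,(C.T@(world(c,*d['at'],.203)-O)*1e3).round(1),(C.T@(world(c,*d['at'])-O)*1e3).round(1))
rows([((-60,0,185),.6,1),((-95,0,160),.6,1),((-95,0,102),.6,1),((-75,0,102),.6,1)])
"
```

```text
t 5.925 corner [  6.2   0.4 195.1] tilt 0.6 F [-0.6  1.  -0.3] grip -0.004
{'at': [262.3, 191.8], 'confidence': 0.58} [ 30.   -1.9 203. ] [ 21.   -0.3 194. ]
((-60, 0, 185), 0.6, 1) d [60.1, -0.2, -28.7] r [0.001, 0.0, 0.002] world [0.528, 0.002, 0.188]
((-95, 0, 160), 0.6, 1) d [103.1, -0.2, -27.8] r [0.001, 0.0, 0.002] world [0.494, -0.007, 0.163]
((-95, 0, 102), 0.6, 1) d [135.8, -0.2, 20.0] r [0.001, 0.0, 0.002] world [0.494, -0.007, 0.105]
((-75, 0, 102), 0.6, 1) d [119.3, -0.2, 31.3] r [0.001, 0.0, 0.002] world [0.513, -0.002, 0.105]
```

View pics/s4.png

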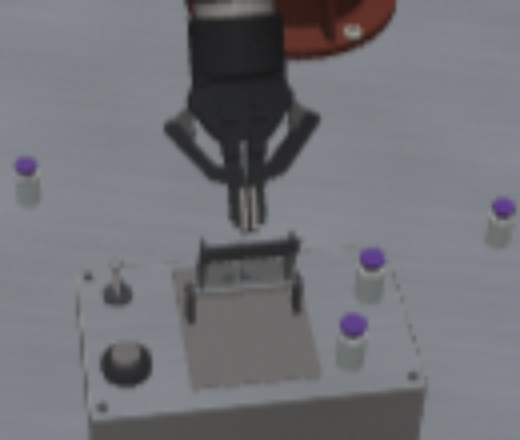

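The guard is fully back: the lip is at (250,245) in the crop, matching console (30,-2,203). The finger is clear in front of it. Next I'll lower it in front of the toggle.

Emit:
move_arm(motion=[{"dx":0.04,"dy":0,"dz":-0.02,"rx":0,"ry":0,"rz":0},{"dx":0.08,"dy":0,"dz":-0.028,"rx":0,"ry":0,"rz":0},{"dx":0.103,"dy":0,"dz":-0.0278,"rx":0,"ry":0,"rz":0},{"dx":0.12,"dy":0,"dz":-0.004,"rx":0,"ry":0,"rz":0},{"dx":0.1358,"dy":0,"dz":0.02,"rx":0,"ry":0,"rz":0},{"dx":0.1193,"dy":0,"dz":0.0313,"rx":0,"ry":0,"rz":0},{"dx":0.1193,"dy":0,"dz":0.0313,"rx":0,"ry":0,"rz":0}])

```text
clock: 6.9
position: [0.5159, -0.0017, 0.1066]
tcp_rot: [0.294, -0.132, 0.946, 0.04]
wrist_force: [1.1, 0.6, -0.2]
grip_width: 0.004
grip_force: 0.0
```

```bash
python3 -c "
from plan import *
where()
rows([((-65,0,102),.6,1),((-55,0,102),.6,1),((-46,0,101),.6,1),((-41.5,0,101),.6,1),((-75,0,102),.6,1),((-90,0,140),.6,1)])
"
```

```text
t 6.9 corner [-72.2  -0.6 103.8] tilt 0.603 F [ 1.2  0.2 -0.2] grip 0.004
((-65, 0, 102), 0.6, 1) d [-5.0, 0.6, 5.5] r [0.001, 0.003, 0.004] world [0.523, 0.001, 0.105]
((-55, 0, 102), 0.6, 1) d [-13.2, 0.6, 11.2] r [0.001, 0.003, 0.004] world [0.532, 0.004, 0.105]
((-46, 0, 101), 0.6, 1) d [-20.0, 0.6, 17.1] r [0.001, 0.003, 0.004] world [0.541, 0.006, 0.104]
((-41.5, 0, 101), 0.6, 1) d [-23.7, 0.6, 19.7] r [0.001, 0.003, 0.004] world [0.545, 0.007, 0.104]
((-75, 0, 102), 0.6, 1) d [3.3, 0.7, -0.2] r [0.001, 0.003, 0.004] world [0.513, -0.002, 0.105]
((-90, 0, 140), 0.6, 1) d [-5.9, 0.6, -40.0] r [0.001, 0.003, 0.004] world [0.499, -0.006, 0.143]
```

Emit:
move_arm(motion=[{"dx":-0.005,"dy":0.0006,"dz":0.0055,"rx":0,"ry":0,"rz":0},{"dx":-0.0132,"dy":0.0006,"dz":0.0112,"rx":0,"ry":0,"rz":0},{"dx":-0.02,"dy":0.0006,"dz":0.0171,"rx":0,"ry":0,"rz":0},{"dx":-0.0255,"dy":0.0006,"dz":0.021,"rx":0,"ry":0,"rz":0},{"dx":-0.0255,"dy":0.0006,"dz":0.021,"rx":0,"ry":0,"rz":0},{"dx":-0.0255,"dy":0.0006,"dz":0.021,"rx":0,"ry":0,"rz":0}])

```text
clock: 7.65
position: [0.5444, 0.0076, 0.1019]
tcp_rot: [0.292, -0.131, 0.946, 0.04]
wrist_force: [-9.4, -4.2, 7.4]
grip_width: 0.002
grip_force: 6.0
```

```bash
python3 -c "
from plan import *
where()"
```

```text
t 7.65 corner [-42.3   0.7  99. ] tilt 0.599 F [-10.1  -1.5   7.4] grip 0.002
```

It's at the stop, with 10 N reaction. I'll back off and look.

Emit:
move_arm(motion=[{"dx":0.012,"dy":0,"dz":-0.01,"rx":0,"ry":0,"rz":0},{"dx":0.03,"dy":0,"dz":-0.025,"rx":0,"ry":0,"rz":0},{"dx":0.035,"dy":0,"dz":-0.06,"rx":0,"ry":0,"rz":0},{"dx":0.035,"dy":0,"dz":-0.115,"rx":0,"ry":0,"rz":0},{"dx":0.035,"dy":0,"dz":-0.17,"rx":0,"ry":0,"rz":0},{"dx":0.035,"dy":0,"dz":-0.2,"rx":0,"ry":0,"rz":0},{"dx":0.035,"dy":0,"dz":-0.2,"rx":0,"ry":0,"rz":0}])

```text
clock: 8.52
position: [0.4085, -0.0317, 0.2494]
tcp_rot: [0.295, -0.131, 0.946, 0.039]
wrist_force: [0.4, 0.1, -1.6]
grip_width: -0.005
grip_force: 0.0
```

```bash
python3 -c "
from plan import *
where()
for n in ('top','scene'):
  c=shot(n)
  for d in env.tip_of(n,'toggle_tip')[:3]: print(n,d,(C.T@(world(c,*d['at'],.105)-O)*1e3).round(1))
  if n=='scene': i=c['image'][145:235,215:300];cv2.imwrite('pics/s5.png',cv2.resize(i,None,fx=6,fy=6)[:,:,::-1])
rows([((-60,0,270),.3,-1),((75,0,270),0,-1),((75,0,190),0,-1)])
"
```

```text
t 8.525 corner [-183.7   -0.6  246.6] tilt 0.604 F [ 0.5 -0.  -1.6] grip -0.005
((-60, 0, 270), 0.3, -1) d [-142.0, -1.3, 51.6] r [0.002, 0.3, 0.002] world [0.549, 0.008, 0.284]
((75, 0, 270), 0, -1) d [-255.0, -1.6, 132.2] r [0.002, 0.6, 0.002] world [0.683, 0.046, 0.281]
((75, 0, 190), 0, -1) d [-209.8, -1.7, 198.3] r [0.002, 0.6, 0.002] world [0.683, 0.046, 0.201]
```

View pics/s5.png

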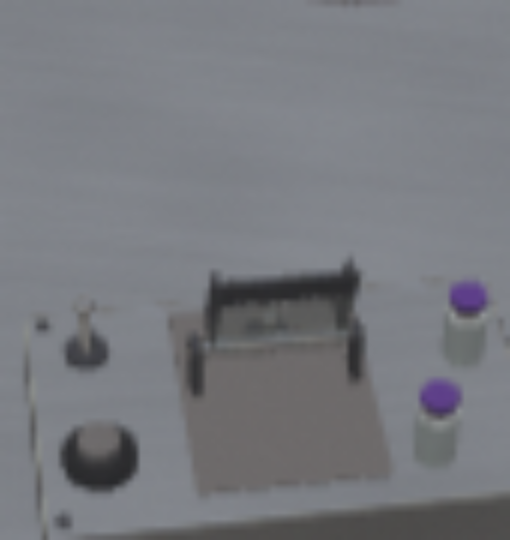

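The guard is still back at (280,290), and no upright lever shows through it, only the base at (265,325). The wrist camera and its network can confirm the toggle without another viewing.

```bash
python3 -c "
from plan import *
from fit import pts
for k in range(2):
  c=shot('wrist')
  for d in env.tip_of('wrist','toggle_tip')[:3]: print(np.round(d['at']),round(d['confidence'],2),(C.T@(world(c,*d['at'],.105)-O)*1e3).round(1))
P=(pts(c)-O)@C*1e3
m=(c['depth']>0)&(abs(P[...,0]+50)<35)&(abs(P[...,1])<12)&(P[...,2]>86)&(P[...,2]<116)
Q=P[m];print(len(Q));o=np.argsort(-Q[:,2])[:12];print(Q[o].round(0).tolist())
"
```

```text
[252. 212.] 0.59 [-41.1   1.2 105. ]
[252. 314.] 0.75 [339.6   2.3 105. ]
[252. 216.] 0.56 [-32.9   0.8 105. ]
145
[[-40.0, -0.0, 112.0], [-37.0, 1.0, 111.0], [-41.0, -1.0, 111.0], [-39.0, 1.0, 111.0], [-37.0, -1.0, 111.0], [-41.0, 1.0, 111.0], [-41.0, -0.0, 111.0], [-39.0, -1.0, 111.0], [-41.0, 2.0, 110.0], [-37.0, -0.0, 110.0], [-39.0, -4.0, 110.0], [-38.0, -3.0, 110.0]]
```

The ball top is at console (-39,0,111), so the toggle is fully on. Now I'll go over and behind the guard.

Emit:
move_arm(motion=[{"dx":-0.04,"dy":-0.001,"dz":-0.005,"rx":0,"ry":0.12,"rz":0},{"dx":-0.09,"dy":-0.001,"dz":0.015,"rx":0,"ry":0.24,"rz":0},{"dx":-0.142,"dy":-0.0013,"dz":0.045,"rx":0,"ry":0.36,"rz":0},{"dx":-0.185,"dy":-0.0015,"dz":0.075,"rx":0,"ry":0.48,"rz":0},{"dx":-0.225,"dy":-0.0016,"dz":0.105,"rx":0,"ry":0.6,"rz":0},{"dx":-0.255,"dy":-0.0016,"dz":0.132,"rx":0,"ry":0.6,"rz":0},{"dx":-0.255,"dy":-0.0016,"dz":0.132,"rx":0,"ry":0.6,"rz":0},{"dx":-0.255,"dy":-0.0016,"dz":0.132,"rx":0,"ry":0.6,"rz":0}])

```text
clock: 9.93
position: [0.6825, 0.0455, 0.2811]
tcp_rot: [-0.001, -0.138, 0.99, 0.0]
wrist_force: [-0.8, 0.2, 0.9]
grip_width: 0.002
grip_force: 0.0
```

```bash
python3 -c "
from plan import *
where(-1)
rows([((70,0,183),0,-1),((40,0,183),0,-1),((0,0,183),0,-1),((-30,0,183),0,-1)])
"
```

```text
t 9.925 corner [ 7.470e+01 -1.000e-01  2.701e+02] tilt -0.002 F [-0.7  0.4  0.9] grip 0.002
((70, 0, 183), 0, -1) d [4.5, 0.1, 87.1] r [0.001, -0.002, 0.003] world [0.678, 0.044, 0.194]
((40, 0, 183), 0, -1) d [34.5, 0.1, 87.2] r [0.001, -0.002, 0.003] world [0.649, 0.036, 0.194]
((0, 0, 183), 0, -1) d [74.5, 0.3, 87.2] r [0.001, -0.002, 0.003] world [0.611, 0.025, 0.194]
((-30, 0, 183), 0, -1) d [104.5, 0.3, 87.3] r [0.001, -0.002, 0.003] world [0.582, 0.017, 0.194]
```

Emit:
move_arm(motion=[{"dx":0.0045,"dy":0,"dz":0.045,"rx":0,"ry":0,"rz":0},{"dx":0.0045,"dy":0,"dz":0.087,"rx":0,"ry":0,"rz":0},{"dx":0.0045,"dy":0,"dz":0.087,"rx":0,"ry":0,"rz":0},{"dx":0.0245,"dy":0,"dz":0.087,"rx":0,"ry":0,"rz":0},{"dx":0.0395,"dy":0,"dz":0.087,"rx":0,"ry":0,"rz":0},{"dx":0.0545,"dy":0,"dz":0.087,"rx":0,"ry":0,"rz":0},{"dx":0.0695,"dy":0,"dz":0.087,"rx":0,"ry":0,"rz":0},{"dx":0.0845,"dy":0,"dz":0.087,"rx":0,"ry":0,"rz":0},{"dx":0.0995,"dy":0,"dz":0.087,"rx":0,"ry":0,"rz":0},{"dx":0.11,"dy":0,"dz":0.087,"rx":0,"ry":0,"rz":0}])

```text
clock: 11.18
position: [0.5773, 0.0149, 0.1987]
tcp_rot: [0.002, -0.137, 0.991, -0.001]
wrist_force: [-0.4, 0.8, 1.0]
grip_width: 0.001
grip_force: 0.0
```

Emit:
move_arm(motion=[{"dx":0,"dy":0,"dz":-0.04,"rx":0,"ry":0,"rz":0},{"dx":0,"dy":0,"dz":-0.09,"rx":0,"ry":0,"rz":0},{"dx":0.03,"dy":0,"dz":-0.13,"rx":0,"ry":0,"rz":0},{"dx":0.08,"dy":0,"dz":-0.13,"rx":0,"ry":0,"rz":0},{"dx":0.13,"dy":0,"dz":-0.13,"rx":0,"ry":0,"rz":0},{"dx":0.16,"dy":0,"dz":-0.13,"rx":0,"ry":0,"rz":0},{"dx":0.16,"dy":0,"dz":-0.13,"rx":0,"ry":0,"rz":0},{"dx":0.16,"dy":0,"dz":-0.13,"rx":0,"ry":0,"rz":0}])

```text
clock: 12.18
position: [0.4238, -0.0283, 0.3266]
tcp_rot: [0.002, -0.137, 0.991, -0.0]
wrist_force: [0.0, 0.4, -0.1]
grip_width: -0.001
grip_force: 0.0
```

```bash
python3 -c "
from plan import *
where(-1)
c=shot('scene');i=c['image'][130:240,190:350];cv2.imwrite('pics/s6.png',cv2.resize(i,None,fx=5,fy=5)[:,:,::-1])
for d in env.tip_of('scene','guard_lip')[:2]: print(d,(C.T@(world(c,*d['at'],.127)-O)*1e3).round(1),(C.T@(world(c,*d['at'])-O)*1e3).round(1))
"
```

```text
t 12.175 corner [-194.3   -1.4  315.6] tilt 0.003 F [ 0.1  0.4 -0.1] grip -0.001
{'at': [256.6, 179.1], 'confidence': 0.75} [-111.7    0.8  127. ] [-110.1    0.6  128.5]
{'at': [260.5, 222.1], 'confidence': 0.71} [ 88.4 -14.6 127. ] [51.2 -8.2 83.4]
```

View pics/s6.png

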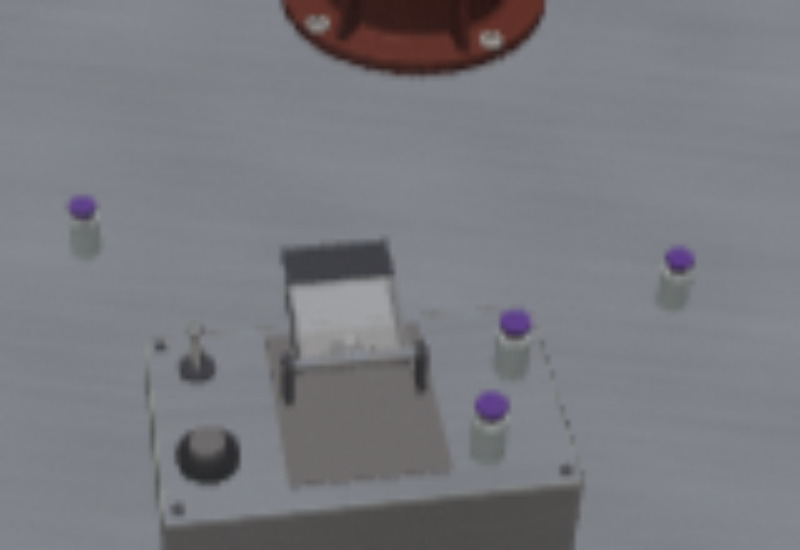

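The guard is shut, with its lip at (337,262) in the crop, back where it started. The toggle beneath it is over at (350,345), and the vials and side controls are unmoved. The robot is clear.

```bash
python3 -c "
from station import env
print(env.sign_off())"
```

```text
the job is handed in; nothing more can be done
None
```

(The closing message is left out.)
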